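# Find the heavy side of a sample drum by its crank and hold it down

### The job

The closed drum on its stand was loaded unevenly, and nothing on the outside shows where. Take the drum's crank by its revolving black handle, turn it through half a turn or more to feel which side of the drum is heavy, then bring the heavy side to the bottom (within about 15 degrees) and finish there with the handle still gripped, drum at rest. Leave the things round the stand alone.

Things in the scene. Friction and masses are not known exactly. Their poses are not given: they have to be found in the camera images.
- stand: grey bearing stand fixed to the desk, base plate 150 x 120 x 12 mm; origin at the centre of its underside on the desk; x axis along the drum's axle, crank at the -x end (towards the robot), z up. Uprights 50 mm wide at x = -59 and +59 mm, 140 mm high, carry the axle. Bearing drag about 0.21 N m in either direction: the drum stays wherever it is let go
- axle_center (a point): point on the axle at the middle of the closed aluminium drum (110 mm diameter, 94 mm long, alike all round), 115 mm above the desk; axes as the stand's. Hidden in the drum is a fixed load, 0.4 to 0.55 kg, centred 35 mm off the axle, at an angle to the crank that differs each run: 0.13 to 0.19 N m when level with the axle, none when straight above or below; else balanced
- drum (a joint): turn of drum and crank about the stand's x axis, rad, free over many turns either way. At 0 the handle is straight above the axle; at t it is at y = -32 sin t mm, z = +32 cos t mm from the axle in the stand's axes (growing clockwise seen from the robot). The crank turns more easily while the heavy side goes down than while it goes up
- grip_center (a point): centre of the crank's black cylindrical handle, 13 mm diameter, 56 mm long, along the stand's x axis, 32 mm off the axle, 112 mm in -x from the drum's middle. It revolves freely on its pin, so a hand can carry it all the way round without turning itself. The crank arm (12 mm wide, with an equal counterweight tail) begins 5 mm past its +x end; its -x end is free
- stain_bottle_1: bystander: amber dropper bottle with a black cap, 30 mm diameter, 74 mm tall; origin at the centre of its underside
- timer: bystander: white kitchen timer lying flat, 64 x 64 x 19 mm; origin at the centre of its underside
- marker_3: bystander: felt marker lying on the desk, 11 x 132 x 12 mm, along its own y; origin at the centre of its underside

How it is judged (in metres and radians):
On the way:
1. the crank has been carried to about the far side of its circle from where it stood (the half turn that feels the load) (distance of grip_center from where it was at the start of the episode above 0.056 m), for 0.05 s.
At the end, for the whole second after the job is handed in: the drum's hidden load is within 22 degrees (13.4 mm sideways) of straight below the axle, the drum is at rest, and the fingers still grip the crank handle (at least 2 N) (y of load_center in the frame of axle_center between -0.0134 and 0.0134 m and z of load_center in the frame of axle_center below -0.02 m and velocity of joint drum between -0.05 and 0.05 rad/s and contact force between the fingers and crank_grip above 2 N); the arm keeps its last pose, push and grip.
It fails at once if a bystander was pushed over 30 mm (distance of any of stain_bottle_1, timer, marker_3 from where it was at the start of the episode above 0.03 m).
It also fails if it takes over 46 s, if anything falls off the work surface, if the arm or the gripper's body presses on something with over 40 N, if the wrist force passes 120 N, or if a joint passes its speed limit or range.

### The arm

A 6-joint arm with a two-finger parallel gripper is mounted at the origin on a cart in front of the work surface, level with it; the furniture and walls round the work are solid. World frame = base frame: x ahead of the robot, y to its left, z up, the work surface at z = 0. Lengths are in m, angles in degrees, forces in N, time in s.
With the tool pointing down it reaches from about 0.4 to 0.825 m from the base axis. Payload 7 kg.
Tool frame: the origin (TCP) lies on the centre line of the jaws, within the pads' length; the fingertips stand 22 mm ahead of it and the grasp point (between the pads) lies 3 mm ahead of it; z points along the fingers, y is the line along which they close (so a half turn about z gives the same grasp; the last joint's range is limited). The gripper opens to 88 mm and grips with 3 to 60 N. Pads are 19 mm wide; open, the fingers measure 130 mm over their backs; the gripper's body (78 mm by 193 mm) begins 47 mm behind the grasp point.
Start: joints at [93.398, 20.546, 0.682, 0, -70.136, -16.507], TCP at [0.153, 0.657, 0.249] pointing down, gripper open.
Joint ranges: [-176.03, 176.03], [-82.01, 121.73], [-58.28, 71.71], [-173.87, 95.51], [-174.79, -0.11], [-173.66, 173.66]. Speed limits (degrees/s): [136.94, 136.94, 172.46, 180, 180, 180].

### API

Orientations are given as [roll, pitch, yaw] about the fixed x, y, z axes, in that order (R = Rz(yaw) Ry(pitch) Rx(roll)).
In Python, from plant import get_state, cams, r gives the robot as it stands.
- The arm moves only by the tool apply_moves, never from a script. Its argument "targets" is a list of rows, each an object with "dp": the shift along the world's x, y, z in m, a list of three; "yaw": the turn about the world's z in degrees. In form: [{"dp": [x, y, z], "yaw": yaw}, ...]. A call has 1 to 20 rows; each row is the pose to reach, as a shift and turn from the pose commanded when the call began; what a row does not reach only later rows make up. A row lasts 1/12 s, in which the tool goes at most 41.7 mm and 7.16 degrees, less where a joint would pass 70% of its speed; a pose out of reach is approached as far as the arm can. A call with a gripper value outside its range is refused whole. "grip" is the gripper command: -1 is fully open, 1 is shut, values between are in proportion, set as the call begins (left out, the last holds). The fingers move at their own pace and stop on an object; "squeeze" is the grip in N (left out, the last holds). Time passes only in rows, so rows that repeat a pose let the fingers close. It gives the time, the measured TCP pose, the force, the opening and the grip force at its end, in the units of the state.
- get_state(): the state, without advancing time (a new reading comes with each control period).
- cams.capture(name): name is "scene" or "side" or "wrist"; returns a dict with "image" (420x560x3 uint8, red, green, blue), "range_z" (420x560 float32, m along the optical axis (not along the pixel's ray), 0 where there is no reading), "fx", "fy", "cx", "cy" (pixels), "k1" (the pictures are not rectified: a ray, as slopes to the right and down, at radius r is drawn at 1 + k1 r^2 times it, then the intrinsics apply), "R" (3x3) and "t" (3): a world point X has camera coordinates R X + t; the wrist camera has in their place "T_tool_cam" (4x4, takes a point from camera to tool coordinates, whose origin is the TCP and whose axes are the flange's). Camera axes: x right, y down, z forward; pixel columns grow to the right and rows downward; lengths in m; the calibration is good to about 2 mm. A picture is of the moment at which its call begins: read the wrist's pose just before it.
- r.close_job(): hands the job in; it is judged then, once.
The state is a dict: "time_s": time; "joints": joint angles; "qd": joint speeds; "joint_torque": joint torques, N m; "tcp_pos": TCP position; "eef_rot": TCP orientation; "contact_force": force on the tool from outside, world axes, zero at the start; "moment": the same for the moment, N m; "gripper_width": finger opening in m; "gripper_force": force on a finger pad.
Only numpy, scipy, OpenCV 4.12 (cv2) and the standard library are available. Lean on these libraries where they do the work, as an engineer would, in place of code of your own. Each camera call takes 0.05 s, during which the arm holds its last target. There are 200 camera calls.

## Working session

There is one attempt and no reset: what is moved stays moved. The work goes in short steps, Python scripts to look and compute and a tool call to move; the robot and the scene stay as the last step left them, time stands still between calls to the robot, and variables do not carry over. Pictures are saved under pics/ and viewed, at most 10 in all, crops included, and the job is handed in when it is done.

Besides the shell and the picture viewer there is one more tool, called after ">>>" as name([rows], argument=value, ...), one row to a line, values as JSON. apply_moves: Moves the arm, as the interface text tells. Its arguments: {"type":"object","properties":{"targets":{"type":"array","items":{"type":"object","properties":{"dp":{"type":"array","items":{"type":"number"}},"yaw":{"type":"number"}}}},"grip":{"type":"number"},"squeeze":{"type":"number"}},"required":["targets"]}

```bash
mkdir -p pics; cat > h.py <<'E'
import numpy as np, cv2
from plant import get_state, cams, r
from scipy.spatial.transform import Rotation as Ro
def cap(n):
    s=get_state(); c=cams.capture(n)
    np.savez('/tmp/%s.npz'%n,**{k:v for k,v in c.items()},tcp=s['tcp_pos'],rot=s['eef_rot'])
    return s,c
def pt(n,u,v,z=None):
    c=np.load('/tmp/%s.npz'%n)
    x=(u-c['cx'])/c['fx'];y=(v-c['cy'])/c['fy']
    rd=np.hypot(x,y);q=rd
    for _ in range(20): q=rd/(1+c['k1']*q*q)
    k=q/rd if rd>0 else 1
    d=float(np.median(c['range_z'][int(v)-1:int(v)+2,int(u)-1:int(u)+2])) if z is None else z
    p=np.array([x*k*d,y*k*d,d])
    if 'T_tool_cam' in c:
        p=c['T_tool_cam'][:3,:3]@p+c['T_tool_cam'][:3,3]
        return Ro.from_euler('xyz',c['rot'],degrees=True).as_matrix()@p+c['tcp']
    return c['R'].T@(p-c['t'])
E
python3 - <<'E'
from h import *
s=get_state();print(s)
for n in('scene','side'):
    s,c=cap(n);cv2.imwrite(f'pics/{n}0.png',cv2.cvtColor(c['image'],cv2.COLOR_RGB2BGR))
E
```

```text
{'time_s': 0.0, 'joints': array([ 9.33954464e+01,  2.05902809e+01,  6.34566882e-01, -2.05208116e-02,
       -7.01336754e+01, -1.65067544e+01]), 'qd': array([-0.00026645, -0.04751087, -0.08409049,  0.01295115, -0.02252918,
        0.03698891]), 'joint_torque': array([-7.88643720e-04, -5.82728684e+01,  2.93062609e+01,  6.99710727e+00,
        6.99476586e-03, -1.60083887e-04]), 'tcp_pos': array([0.15303805, 0.65697471, 0.24764043]), 'eef_rot': array([ 1.79908813e+02, -6.90466816e-03, -1.31182911e+01]), 'contact_force': array([-0.31225694,  0.71390312,  0.42215794]), 'moment': array([-0.04567777,  0.00485535,  0.00198361]), 'gripper_force': 0.0, 'gripper_width': 0.08723719809745967}
```

View pics/scene0.png

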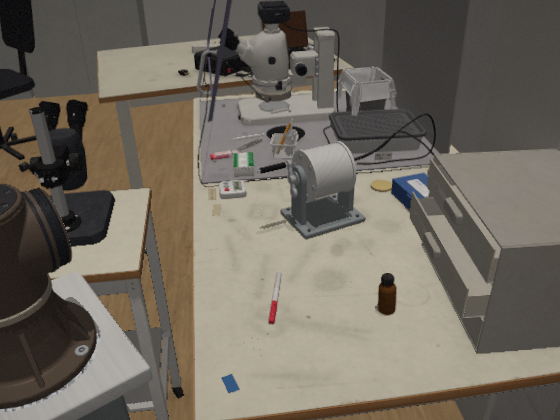

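View pics/side0.png

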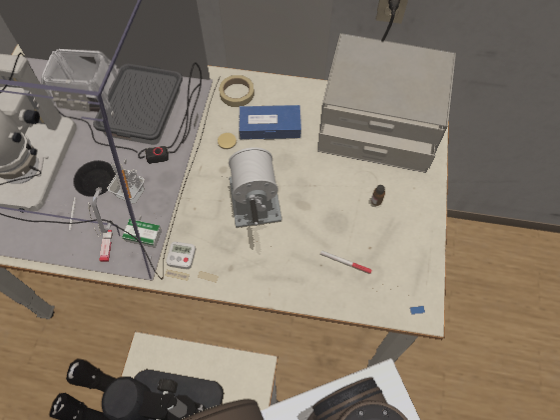

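Scene: stand near (322,195), bottle (388,295), marker (275,297), timer (232,188). Side: drum at (253,175), dark handle about (253,208), timer (180,255). Enlarging.

```bash
python3 - <<'E'
from h import *
a=np.load('/tmp/scene.npz')['image'][130:240,250:380];b=np.load('/tmp/side.npz')['image'][140:250,200:330]
im=np.vstack([cv2.resize(a,None,fx=5,fy=5,interpolation=2)[:, :]]);im2=cv2.resize(b,None,fx=5,fy=5,interpolation=2)
o=np.hstack([im,im2]);o=cv2.resize(o,(800,338),interpolation=3)
cv2.imwrite('pics/c1.png',cv2.cvtColor(o,cv2.COLOR_RGB2BGR))
for n,l in(('side',[(242,157),(266,157),(252,180),(253,200),(253,208),(236,222),(280,220),(270,200),(180,256),(379,195),(345,262),(225,235)]),('scene',[(284,215),(317,230),(363,213),(232,189),(388,295),(275,300),(295,185),(325,155)])):
    for u,v in l: print(n,u,v,pt(n,u,v).round(4))
E
```

```text
side 242 157 [0.6708 0.0097 0.1614]
side 266 157 [ 0.6574 -0.0453  0.1514]
side 252 180 [0.5988 0.0092 0.1676]
side 253 200 [0.558  0.0217 0.1501]
side 253 208 [0.5394 0.0282 0.1483]
side 236 222 [0.5892 0.0637 0.01  ]
side 280 220 [ 0.5581 -0.0437  0.0047]
side 270 200 [ 0.6184 -0.0385  0.0114]
side 180 256 [0.5459 0.2214 0.0155]
side 379 195 [ 0.5134 -0.2915  0.0546]
side 345 262 [ 0.3932 -0.1513  0.0088]
side 225 235 [ 0.5702  0.1002 -0.0023]
scene 284 215 [0.5776 0.0449 0.007 ]
scene 317 230 [ 0.5888 -0.0519  0.0119]
scene 363 213 [ 0.7238 -0.0538  0.0008]
scene 232 189 [0.5462 0.203  0.0164]
scene 388 295 [ 0.5166 -0.3116  0.045 ]
scene 275 300 [ 0.3879 -0.1694  0.0104]
scene 295 185 [0.5757 0.0035 0.1003]
scene 325 155 [ 0.6303 -0.0261  0.1623]
```

View pics/c1.png

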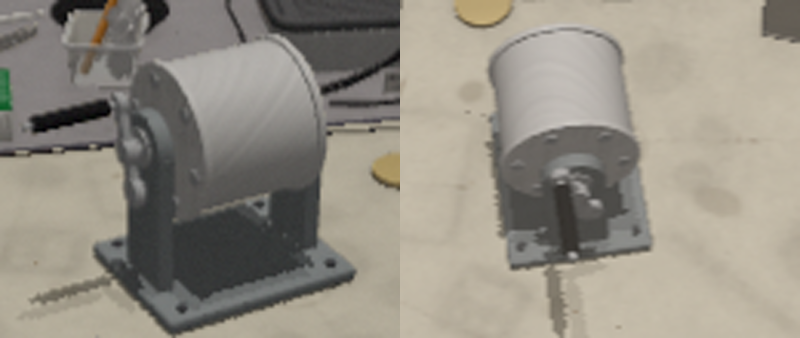

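The handle runs from scene (286,164) to (260,171), and in side from (252,200) to (256,222), i.e. up and slightly left of the axle. Next: fit the axle and handle from the depth.

```bash
cat > fit.py <<'E'
from h import *
from scipy.optimize import least_squares
P=[];H=[]
for n,(u0,u1,v0,v1) in(('scene',(250,380,130,240)),('side',(200,330,140,250))):
    c=np.load('/tmp/%s.npz'%n);im=c['image'];k=0
    for v in range(v0,v1):
        for u in range(u0,u1):
            d=c['range_z'][v,u]
            if d<=0: continue
            p=pt(n,u,v,float(d)); g=im[v,u].astype(int).max()
            if .45<p[0]<.75 and abs(p[1])<.1:
                if g<60 and p[2]>.07 and p[0]<.57: H.append([n=='side',*p])
                elif p[2]>.1 and p[0]>.58 and p[2]<.19: P.append(p)
P=np.array(P);H=np.array(H)
def f(q):
    x0,y0,a=q; e=np.array([np.cos(a),np.sin(a)])
    d=P[:,:2]-[.63,y0]; s=-d[:,0]*e[1]+d[:,1]*e[0]
    return np.hypot(s,P[:,2]-.115)-.055
s=least_squares(f,[.63,-.01,-.3],loss='soft_l1',f_scale=.002)
print(len(P),s.x,np.median(np.abs(f(s.x))))
y0,a=s.x[1:];e=np.array([np.cos(a),np.sin(a)])
L=(P[:,:2]-[.63,y0])@e; L=L[np.abs(f(s.x))<.003];print('axial',np.percentile(L,[0.5,2,98,99.5]))
d=H[:,1:3]-[.63,y0]
for w in(0,1):
    m=H[:,0]==w;al=d[m]@e;la=-d[m][:,0]*e[1]+d[m][:,1]*e[0]
    print(w,m.sum(),np.median(la),np.percentile(H[m,3],[5,50,95]),np.percentile(al,[1,99]))
    i=np.argsort(al);print(np.c_[al,la,H[m,3]][i][::8].round(4))
E
python3 fit.py
```

```text
4355 [ 6.30000000e-01  2.01591853e-04 -2.20235021e-01] 0.0031619394122679237
axial [-0.03556105 -0.03376124  0.05884029  0.06123574]
0 128 -0.0003800580568022998 [0.1423156  0.14804502 0.15190781] [-0.12498492 -0.07134312]
[[-1.253e-01  2.600e-03  1.492e-01]
 [-1.229e-01 -1.500e-03  1.460e-01]
 [-1.203e-01 -5.000e-04  1.449e-01]
 [-1.160e-01 -6.000e-04  1.440e-01]
 [-1.128e-01 -3.300e-03  1.466e-01]
 [-1.095e-01 -5.000e-04  1.424e-01]
 [-1.048e-01 -4.000e-04  1.501e-01]
 [-1.020e-01 -3.500e-03  1.464e-01]
 [-9.820e-02  1.000e-04  1.438e-01]
 [-9.510e-02  1.500e-03  1.515e-01]
 [-9.160e-02 -1.000e-04  1.446e-01]
 [-8.830e-02  2.000e-03  1.519e-01]
 [-8.550e-02 -1.100e-03  1.436e-01]
 [-8.220e-02  8.000e-04  1.510e-01]
 [-7.810e-02  2.000e-04  1.480e-01]
 [-7.420e-02 -9.000e-04  1.454e-01]]
1 97 0.0070021981206043575 [0.14557117 0.14922178 0.1525641 ] [-0.12777912 -0.07489174]
[[-0.1279  0.0023  0.1471]
 [-0.1241  0.004   0.15  ]
 [-0.1193  0.0104  0.1474]
 [-0.1148  0.0076  0.1478]
 [-0.1101  0.0048  0.1478]
 [-0.1055  0.0065  0.1492]
 [-0.1026  0.0039  0.1479]
 [-0.0982  0.0034  0.1493]
 [-0.0935  0.005   0.1506]
 [-0.0893  0.0092  0.1487]
 [-0.0848  0.0087  0.1499]
 [-0.0796  0.0036  0.1486]
 [-0.074   0.0123  0.1456]]
```

```bash
python3 - <<'E'
from h import *
for n,l in(('side',[(130,30),(112,120),(125,190),(140,250),(50,85),(30,212),(100,185),(130,400),(90,375),(130,182),(200,360)]),('scene',[(212,80),(225,20),(205,100),(70,120),(40,120),(100,210)])):
    for u,v in l: print(n,u,v,pt(n,u,v).round(3))
s,c=cap('wrist');cv2.imwrite('pics/w0.png',cv2.cvtColor(c['image'],cv2.COLOR_RGB2BGR));print(c['T_tool_cam'].round(3))
E
```

```text
side 130 30 [1.177 0.166 0.162]
side 112 120 [0.985 0.288 0.051]
side 125 190 [0.577 0.269 0.313]
side 140 250 [0.602 0.311 0.003]
side 50 85 [1.09  0.411 0.13 ]
side 30 212 [0.676 0.491 0.193]
side 100 185 [0.824 0.368 0.004]
side 130 400 [0.221 0.374 0.188]
side 90 375 [0.282 0.427 0.215]
side 130 182 [0.786 0.288 0.031]
side 200 360 [ 0.293  0.247 -0.001]
scene 212 80 [0.978 0.993 0.001]
scene 225 20 [0.594 0.258 0.391]
scene 205 100 [ 0.845  0.824 -0.002]
scene 70 120 [0.271 0.422 0.199]
scene 40 120 [0.178 0.28  0.267]
scene 100 210 [0.259 0.298 0.026]
[[ 0.001 -0.962 -0.273  0.072]
 [ 1.     0.001 -0.    -0.   ]
 [ 0.    -0.273  0.962 -0.136]
 [ 0.     0.     0.     1.   ]]
```

View pics/w0.png

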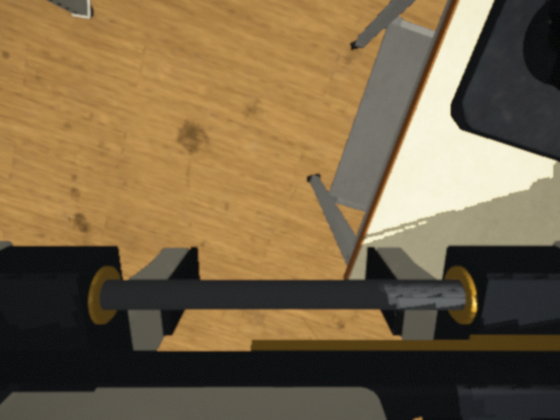

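Wrist: floor, and a side table with a microscope base on the right (500,80); that microscope and the lamp boom lie between me and the stand. Mapping heights.

```bash
python3 - <<'E'
from h import *
G=np.full((16,18),-1.0);B=[]
for n in('scene','side','wrist'):
    c=np.load('/tmp/%s.npz'%n);R=c['range_z']
    for v in range(1,419,1):
        for u in range(1,559,1):
            d=R[v,u]
            if d<=0 or (n=='wrist' and v>240): continue
            p=pt(n,u,v,float(d))
            i=int((p[0]-0)//.05);j=int((p[1]+.2)//.05)
            if 0<=i<16 and 0<=j<18 : G[i,j]=max(G[i,j],p[2])
            if .3<p[0]<.75 and .1<p[1]<.6 and p[2]>.25: B.append(p)
print('cols y from -.2');
for i in range(16): print('%.2f'%(i*.05),' '.join('%4d'%(1000*g) for g in G[i]))
B=np.array(B);print(len(B));B=B[np.argsort(B[:,2])];print(B[::max(1,len(B)//30)].round(2).tolist())
E
```

```text
Still running in the background as job /tmp/bash_jobs.1000/d6ac2a3da485 (pid 570). You'll get a notice when it ends.
```

```bash
kill -- -$(cat /tmp/bash_jobs.1000/d6ac2a3da485/pid); cat >> h.py <<'E'
def cloud(n):
    c=dict(np.load('/tmp/%s.npz'%n));d=c['range_z'];v,u=np.mgrid[:420,:560]
    x=(u-c['cx'])/c['fx'];y=(v-c['cy'])/c['fy'];rd=np.hypot(x,y)+1e-9;q=rd
    for _ in range(20): q=rd/(1+c['k1']*q*q)
    p=np.stack([x*q/rd*d,y*q/rd*d,d],-1)
    if 'T_tool_cam' in c:
        p=p@c['T_tool_cam'][:3,:3].T+c['T_tool_cam'][:3,3]
        p=p@Ro.from_euler('xyz',c['rot'],degrees=True).as_matrix().T+c['tcp']
    else: p=(p-c['t'])@c['R']
    p[d<=0]=np.nan
    return p,c['image']
E
python3 - <<'E'
from h import *
G=np.full((16,18),-1.0);B=[]
for n in('scene','side','wrist'):
    p,_=cloud(n)
    if n=='wrist': p=p[:240]
    p=p.reshape(-1,3);p=p[np.isfinite(p[:,0])]
    i=(p[:,0]//.05).astype(int);j=((p[:,1]+.2)//.05).astype(int);m=(i>=0)&(i<16)&(j>=0)&(j<18)
    np.maximum.at(G,(i[m],j[m]),p[m,2])
    B.append(p[(p[:,0]>.3)&(p[:,0]<.75)&(p[:,1]>.1)&(p[:,1]<.6)&(p[:,2]>.25)])
for i in range(16): print('%.2f'%(i*.05),' '.join('%4d'%(1000*g) for g in G[i]))
B=np.vstack(B);print(len(B));B=B[np.argsort(B[:,2])];print(B[::max(1,len(B)//25)].round(2).tolist())
E
```

```text
0.00    5   39  278  281  281 -1000 -1000  809 -1000 -1000    1    2    2    1    1  -48 -703 -734
0.05    5   14  261  280  279  246    2  817  817 -1000    1    2    2    2    2    2 -733 -733
0.10    5    7  228  260  260   12    5    3 -1000  194  144   27   25    2    2    0 -732 -734
0.15    2   -4 -1000 -1000 -1000  -11    4    5   29  288  288  192  190  142    2 -733 -734 -734
0.20    4    3 -730 -733 -732    3    4    4   29  172  186  193  212  237  228 -734 -734 -733
0.25    4    6    4    3 -729    1    3    4   14   29  173  193  239  233  216 -734 -733 -732
0.30    7    4    5    5    5    1 -1000    2    3    5   25   28  233  218 -733 -733 -735 -732
0.35   14   12    5    4    4    6    3 -736 -1000    3    3    4    1 -733 -735 -735 -734 -735
0.40   11   15    5    4    4    5    4    5    2 -736   -1    4 -732 -733 -734 -735 -734 -728
0.45    5    4    5    4  148    5    7    4    5   72    2 -734 -729 -730 -731 -730 -734 -728
0.50    4    4    4    4  153    5    5   20   22  201  196    4    0 -733 -731 -727 -727 -730
0.55    5    5  130  171  170   17    4   20
[... 246 characters left out ...]
   4    6   13   65   33    6    4  531  526   49   48  535   14   12  197  230  198    4
0.75   42   42    5    4    4    5  531  530   50  107   55   24   25   11  201  276  251  221
2787
[[0.56, 0.34, 0.25], [0.58, 0.28, 0.27], [0.58, 0.28, 0.28], [0.57, 0.27, 0.3], [0.58, 0.27, 0.31], [0.58, 0.27, 0.31], [0.59, 0.27, 0.34], [0.61, 0.25, 0.36], [0.6, 0.26, 0.39], [0.6, 0.26, 0.41], [0.61, 0.26, 0.44], [0.63, 0.27, 0.48], [0.64, 0.3, 0.5], [0.63, 0.28, 0.51], [0.68, 0.36, 0.51], [0.7, 0.4, 0.52], [0.65, 0.3, 0.52], [0.63, 0.28, 0.52], [0.67, 0.22, 0.53], [0.65, 0.23, 0.53], [0.63, 0.27, 0.53], [0.71, 0.39, 0.53], [0.69, 0.36, 0.53], [0.65, 0.3, 0.53], [0.7, 0.37, 0.53], [0.63, 0.27, 0.53]]
```

>>> apply_moves([
  {"dp":[0,0,0.04],"yaw":0},
  {"dp":[0,0,0.08],"yaw":0},
  {"dp":[0,0,0.12],"yaw":0},
  {"dp":[0.01,-0.02,0.15],"yaw":0},
  {"dp":[0.03,-0.05,0.17],"yaw":0},
  {"dp":[0.05,-0.08,0.17],"yaw":0},
  {"dp":[0.07,-0.11,0.17],"yaw":0},
  {"dp":[0.09,-0.145,0.17],"yaw":0},
  {"dp":[0.11,-0.18,0.17],"yaw":0},
  {"dp":[0.13,-0.215,0.17],"yaw":0},
  {"dp":[0.15,-0.25,0.17],"yaw":0},
  {"dp":[0.17,-0.28,0.17],"yaw":0},
  {"dp":[0.19,-0.315,0.17],"yaw":0},
  {"dp":[0.21,-0.35,0.17],"yaw":0},
  {"dp":[0.23,-0.38,0.17],"yaw":0},
  {"dp":[0.247,-0.407,0.17],"yaw":0},
  {"dp":[0.247,-0.407,0.17],"yaw":0},
], grip=-1)

```text
time_s: 1.57
tcp_pos: [0.4017, 0.2464, 0.419]
eef_rot: [180.0, -0.0, -13.3]
contact_force: [-0.6, 0.3, -0.2]
gripper_width: 0.0875
gripper_force: 0.0
```

>>> apply_moves([
  {"dp":[0.01,-0.04,0],"yaw":0},
  {"dp":[0.03,-0.075,-0.01],"yaw":0},
  {"dp":[0.05,-0.11,-0.03],"yaw":0},
  {"dp":[0.07,-0.14,-0.06],"yaw":0},
  {"dp":[0.09,-0.17,-0.09],"yaw":0},
  {"dp":[0.1,-0.2,-0.12],"yaw":0},
  {"dp":[0.115,-0.217,-0.15],"yaw":0},
  {"dp":[0.115,-0.217,-0.15],"yaw":0},
  {"dp":[0.115,-0.217,-0.15],"yaw":0},
])

```text
time_s: 2.32
tcp_pos: [0.5142, 0.0316, 0.2652]
eef_rot: [179.8, 0.3, -13.3]
contact_force: [-0.4, 0.3, 0.1]
gripper_width: 0.0877
gripper_force: 0.0
```

```bash
python3 - <<'E'
from h import *
s,c=cap('wrist');print(s['tcp_pos'],s['eef_rot'],s['time_s']);cv2.imwrite('pics/w1.png',cv2.cvtColor(c['image'],cv2.COLOR_RGB2BGR))
E
```

```text
[0.51417585 0.03157935 0.26523352] [179.80287598   0.30102683 -13.28237572] 2.3167
```

View pics/w1.png

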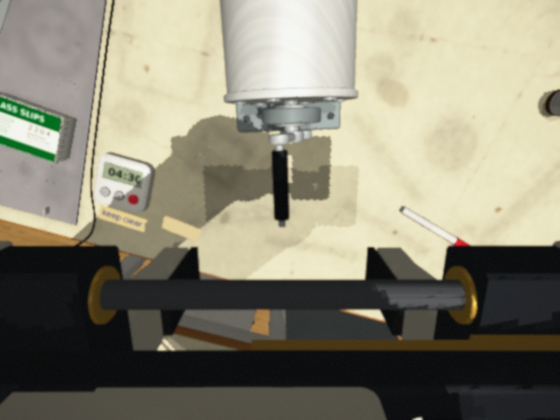

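The handle runs from (280,150) to (281,220); the drum front edge spans 226–357 at v=95. Fitting from the wrist depth.

```bash
python3 - <<'E'
from h import *
from scipy.optimize import least_squares
p,im=cloud('wrist')
D=p[0:88,215:365].reshape(-1,3);D=D[np.isfinite(D[:,0])];D=D[(D[:,2]>.12)&(D[:,2]<.2)]
def f(q):
    e=np.array([np.cos(q[1]),np.sin(q[1])]);d=D[:,:2]-[.64,q[0]]
    return np.hypot(-d[:,0]*e[1]+d[:,1]*e[0],D[:,2]-q[2])-.055
s=least_squares(f,[0,-.22,.115],loss='soft_l1',f_scale=.001);y0,a,z0=s.x
print(len(D),y0,np.degrees(a),z0,np.median(abs(s.fun)))
e=np.array([np.cos(a),np.sin(a)])
H=p[140:226,268:296];g=im[140:226,268:296].max(-1)<60;H=H[g];H=H[np.isfinite(H[:,0])&(H[:,2]>.12)]
d=H[:,:2]-[.64,y0];al=d@e;la=-d[:,0]*e[1]+d[:,1]*e[0]
print(len(H),np.percentile(al,[1,99]),np.percentile(la,[2,50,98]),np.percentile(H[:,2],[5,50,95]))
q=np.polyfit(al,la,1);print('slope deg',np.degrees(q[0]))
al0=np.mean(np.percentile(al,[1,99]));la0=np.mean(np.percentile(la,[2,98]))
print('grip',np.array([.64,y0])+al0*e+la0*np.array([-e[1],e[0]]),'axle there',np.array([.64,y0])+al0*e,'drumfront',np.percentile(((D[:,:2]-[.64,y0])@e),1))
E
```

```text
11711 -0.004343450262003937 -11.295905253641463 0.11114404545318139 0.0005833967568676032
963 [-0.13613399 -0.08305832] [0.00588036 0.01115876 0.01669271] [0.14791968 0.1507212  0.15209549]
slope deg 0.32913202286997506
grip [0.53473763 0.02819171] axle there [0.53252687 0.01712381] drumfront -0.03812417107333447
```

>>> apply_moves([
  {"dp":[0.004,-0.001,-0.03],"yaw":1},
  {"dp":[0.007,-0.001,-0.06],"yaw":2},
  {"dp":[0.007,-0.001,-0.09],"yaw":2},
  {"dp":[0.007,-0.001,-0.11],"yaw":2},
  {"dp":[0.007,-0.001,-0.12],"yaw":2},
  {"dp":[0.007,-0.001,-0.12],"yaw":2},
  {"dp":[0.007,-0.001,-0.12],"yaw":2},
])

```text
time_s: 2.95
tcp_pos: [0.523, 0.0334, 0.1501]
eef_rot: [-180.0, -0.1, -11.0]
contact_force: [0.1, 0.6, 1.1]
gripper_width: 0.0873
gripper_force: 0.0
```

>>> apply_moves([
  {"dp":[0,0,0],"yaw":0},
  {"dp":[0,0,0],"yaw":0},
  {"dp":[0,0,0],"yaw":0},
  {"dp":[0,0,0],"yaw":0},
  {"dp":[0,0,0],"yaw":0},
  {"dp":[0,0,0],"yaw":0},
  {"dp":[0,0,0],"yaw":0},
  {"dp":[0,0,0],"yaw":0},
  {"dp":[0,0,0],"yaw":0},
], grip=1, squeeze=45)

```text
time_s: 3.7
tcp_pos: [0.5221, 0.0323, 0.1485]
eef_rot: [180.0, 0.0, -11.1]
contact_force: [-0.4, 0.1, 0.1]
gripper_width: 0.0331
gripper_force: 0.0
```

```bash
python3 - <<'E'
from h import *
s,c=cap('wrist');print(s);cv2.imwrite('pics/w2.png',cv2.cvtColor(c['image'],cv2.COLOR_RGB2BGR))
E
```

```text
{'time_s': 3.7, 'joints': array([ 2.50532423e+01,  1.15136620e+01, -2.62233359e+01,  1.98123395e-03,
       -5.22689700e+01,  5.38299401e+01]), 'qd': array([ 0.15589842,  0.03245129, -0.10890684, -0.0399336 ,  0.09433943,
        0.01422355]), 'joint_torque': array([-4.08220119e-03, -4.12380552e+01,  2.47470027e+01,  5.83526239e+00,
        8.35426245e-02, -2.60224069e-04]), 'tcp_pos': array([0.52211017, 0.03232443, 0.14851759]), 'eef_rot': array([ 1.79995213e+02,  3.89303050e-03, -1.11156053e+01]), 'contact_force': array([-0.36954653,  0.10115396,  0.06899018]), 'moment': array([-0.0716357 ,  0.00782666,  0.02880611]), 'gripper_force': 0.0, 'gripper_width': 0.03305857061488278}
```

View pics/w2.png

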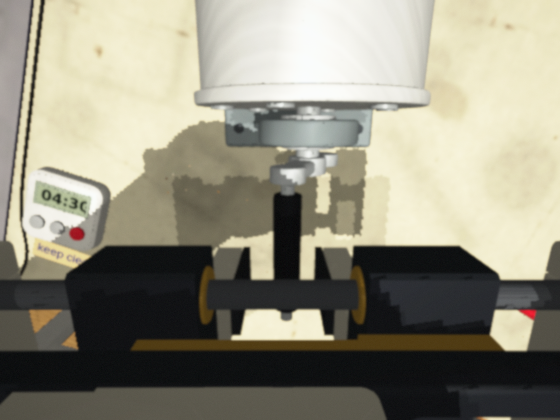

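The handle (287,190–315) is between the pads, which are still closing. Letting them finish.

>>> apply_moves([
  {"dp":[0,0,0],"yaw":0},
  {"dp":[0,0,0],"yaw":0},
  {"dp":[0,0,0],"yaw":0},
  {"dp":[0,0,0],"yaw":0},
  {"dp":[0,0,0],"yaw":0},
  {"dp":[0,0,0],"yaw":0},
])

```text
time_s: 4.25
tcp_pos: [0.5217, 0.0312, 0.1484]
eef_rot: [179.9, 0.0, -11.1]
contact_force: [0.9, -6.3, -0.8]
gripper_width: 0.0119
gripper_force: 45.0
```

```bash
cat > tab.py <<'E'
import numpy as np,sys
t0,step,n,seg=map(float,sys.argv[1:5])
P=lambda t:np.array([-.196*.032*np.sin(t),-.981*.032*np.sin(t),.032*np.cos(t)])
t=t0
for k in range(int(seg)):
    a=P(np.radians(t));print(t,[ (P(np.radians(t+step*(i+1)))-a).round(4).tolist() for i in range(int(n))]);t+=step*n
E
python3 tab.py -21.5 10 3 12
```

```text
-21.5 [[-0.001, -0.0052, 0.0016], [-0.0021, -0.0107, 0.0022], [-0.0032, -0.0161, 0.0019]]
8.5 [[-0.0011, -0.0053, -0.0013], [-0.0021, -0.0103, -0.0035], [-0.003, -0.0149, -0.0066]]
38.5 [[-0.0008, -0.004, -0.0038], [-0.0014, -0.0072, -0.0083], [-0.0019, -0.0097, -0.0133]]
68.5 [[-0.0003, -0.0016, -0.0053], [-0.0004, -0.0022, -0.0109], [-0.0004, -0.0018, -0.0165]]
98.5 [[0.0003, 0.0013, -0.0054], [0.0007, 0.0035, -0.0105], [0.0013, 0.0065, -0.0152]]
128.5 [[0.0008, 0.0038, -0.004], [0.0016, 0.0082, -0.0074], [0.0026, 0.0131, -0.0099]]
158.5 [[0.001, 0.0052, -0.0016], [0.0021, 0.0107, -0.0022], [0.0032, 0.0161, -0.0019]]
188.5 [[0.0011, 0.0053, 0.0013], [0.0021, 0.0103, 0.0035], [0.003, 0.0149, 0.0066]]
218.5 [[0.0008, 0.004, 0.0038], [0.0014, 0.0072, 0.0083], [0.0019, 0.0097, 0.0133]]
248.5 [[0.0003, 0.0016, 0.0053], [0.0004, 0.0022, 0.0109], [0.0004, 0.0018, 0.0165]]
278.5 [[-0.0003, -0.0013, 0.0054], [-0.0007, -0.0035, 0.0105], [-0.0013, -0.0065, 0.0152]]
308.5 [[-0.0008, -0.0038, 0.004], [-0.0016, -0.0082, 0.0074], [-0.0026, -0.0131, 0.0099]]
```

>>> apply_moves([
  {"dp":[-0.001,-0.0052,0.0016],"yaw":0},
  {"dp":[-0.0021,-0.0107,0.0022],"yaw":0},
  {"dp":[-0.0032,-0.0161,0.0019],"yaw":0},
])

```text
time_s: 4.5
tcp_pos: [0.5187, 0.0161, 0.1503]
eef_rot: [-180.0, 0.0, -11.1]
contact_force: [1.8, 2.1, -6.4]
gripper_width: 0.0117
gripper_force: 45.0
```

>>> apply_moves([
  {"dp":[-0.0011,-0.0053,-0.0013],"yaw":0},
  {"dp":[-0.0021,-0.0103,-0.0035],"yaw":0},
  {"dp":[-0.003,-0.0149,-0.0066],"yaw":0},
])

```text
time_s: 4.75
tcp_pos: [0.5157, 0.001, 0.1438]
eef_rot: [-180.0, -0.0, -11.1]
contact_force: [-1.2, 4.7, -1.3]
gripper_width: 0.0121
gripper_force: 45.0
```

>>> apply_moves([
  {"dp":[-0.0008,-0.004,-0.0038],"yaw":0},
  {"dp":[-0.0014,-0.0072,-0.0083],"yaw":0},
  {"dp":[-0.0019,-0.0097,-0.0133],"yaw":0},
])

```text
time_s: 5.0
tcp_pos: [0.5137, -0.009, 0.1304]
eef_rot: [180.0, 0.0, -11.1]
contact_force: [-3.6, 1.9, 3.4]
gripper_width: 0.0115
gripper_force: 45.0
```

>>> apply_moves([
  {"dp":[-0.0003,-0.0016,-0.0053],"yaw":0},
  {"dp":[-0.0004,-0.0022,-0.0109],"yaw":0},
  {"dp":[-0.0004,-0.0018,-0.0165],"yaw":0},
])

```text
time_s: 5.25
tcp_pos: [0.5133, -0.0109, 0.1137]
eef_rot: [179.9, 0.0, -11.1]
contact_force: [-5.0, 0.2, 6.9]
gripper_width: 0.0118
gripper_force: 45.0
```

>>> apply_moves([
  {"dp":[0.0003,0.0013,-0.0054],"yaw":0},
  {"dp":[0.0007,0.0035,-0.0105],"yaw":0},
  {"dp":[0.0013,0.0065,-0.0152],"yaw":0},
])

```text
time_s: 5.5
tcp_pos: [0.5146, -0.0046, 0.0986]
eef_rot: [179.9, 0.0, -11.1]
contact_force: [-4.3, -2.3, 9.4]
gripper_width: 0.0116
gripper_force: 45.0
```

>>> apply_moves([
  {"dp":[0.0008,0.0038,-0.004],"yaw":0},
  {"dp":[0.0016,0.0082,-0.0074],"yaw":0},
  {"dp":[0.0026,0.0131,-0.0099],"yaw":0},
])

```text
time_s: 5.75
tcp_pos: [0.5172, 0.0081, 0.0888]
eef_rot: [179.9, 0.0, -11.1]
contact_force: [-2.6, -7.7, 9.9]
gripper_width: 0.0117
gripper_force: 45.0
```

>>> apply_moves([
  {"dp":[0.001,0.0052,-0.0016],"yaw":0},
  {"dp":[0.0021,0.0107,-0.0022],"yaw":0},
  {"dp":[0.0032,0.0161,-0.0019],"yaw":0},
])

```text
time_s: 6.0
tcp_pos: [0.5202, 0.0236, 0.0865]
eef_rot: [179.8, 0.1, -11.1]
contact_force: [-0.1, -12.3, 3.0]
gripper_width: 0.0116
gripper_force: 45.0
```

>>> apply_moves([
  {"dp":[0.0011,0.0053,0.0013],"yaw":0},
  {"dp":[0.0021,0.0103,0.0035],"yaw":0},
  {"dp":[0.003,0.0149,0.0066],"yaw":0},
])

```text
time_s: 6.25
tcp_pos: [0.5232, 0.0385, 0.0924]
eef_rot: [179.8, 0.1, -11.1]
contact_force: [3.2, -9.4, -4.8]
gripper_width: 0.0119
gripper_force: 45.0
```

>>> apply_moves([
  {"dp":[0.0008,0.004,0.0038],"yaw":0},
  {"dp":[0.0014,0.0072,0.0083],"yaw":0},
  {"dp":[0.0019,0.0097,0.0133],"yaw":0},
])

```text
time_s: 6.5
tcp_pos: [0.5253, 0.0489, 0.1055]
eef_rot: [179.9, 0.1, -11.1]
contact_force: [3.4, -7.5, -8.8]
gripper_width: 0.0118
gripper_force: 45.0
```

>>> apply_moves([
  {"dp":[0.0003,0.0016,0.0053],"yaw":0},
  {"dp":[0.0004,0.0022,0.0109],"yaw":0},
  {"dp":[0.0004,0.0018,0.0165],"yaw":0},
])

```text
time_s: 6.75
tcp_pos: [0.5258, 0.0514, 0.1224]
eef_rot: [179.9, 0.1, -11.1]
contact_force: [3.6, -4.6, -7.3]
gripper_width: 0.0119
gripper_force: 45.0
```

>>> apply_moves([
  {"dp":[-0.0003,-0.0013,0.0054],"yaw":0},
  {"dp":[-0.0007,-0.0035,0.0105],"yaw":0},
  {"dp":[-0.0013,-0.0065,0.0152],"yaw":0},
])

```text
time_s: 7.0
tcp_pos: [0.5245, 0.0448, 0.1386]
eef_rot: [179.9, 0.0, -11.1]
contact_force: [4.6, -6.5, -11.1]
gripper_width: 0.0116
gripper_force: 45.0
```

>>> apply_moves([
  {"dp":[-0.0008,-0.0038,0.004],"yaw":0},
  {"dp":[-0.0016,-0.0082,0.0074],"yaw":0},
  {"dp":[-0.0026,-0.0131,0.0099],"yaw":0},
])

```text
time_s: 7.25
tcp_pos: [0.5219, 0.0318, 0.1484]
eef_rot: [180.0, 0.0, -11.1]
contact_force: [3.8, -3.6, -13.1]
gripper_width: 0.0115
gripper_force: 45.0
```

```bash
python3 tab.py -21.5 -10 3 12
```

```text
-21.5 [[0.001, 0.0049, -0.0025], [0.0019, 0.0093, -0.0058], [0.0026, 0.0131, -0.0099]]
-51.5 [[0.0006, 0.003, -0.0047], [0.001, 0.0052, -0.0098], [0.0013, 0.0065, -0.0152]]
-81.5 [[0.0001, 0.0003, -0.0056], [-0.0001, -0.0003, -0.0111], [-0.0004, -0.0018, -0.0165]]
-111.5 [[-0.0005, -0.0024, -0.005], [-0.0011, -0.0057, -0.0095], [-0.0019, -0.0097, -0.0133]]
-141.5 [[-0.0009, -0.0046, -0.0031], [-0.0019, -0.0096, -0.0053], [-0.003, -0.0149, -0.0066]]
-171.5 [[-0.0011, -0.0055, -0.0003], [-0.0022, -0.0109, 0.0003], [-0.0032, -0.0161, 0.0019]]
-201.5 [[-0.001, -0.0049, 0.0025], [-0.0019, -0.0093, 0.0058], [-0.0026, -0.0131, 0.0099]]
-231.5 [[-0.0006, -0.003, 0.0047], [-0.001, -0.0052, 0.0098], [-0.0013, -0.0065, 0.0152]]
-261.5 [[-0.0001, -0.0003, 0.0056], [0.0001, 0.0003, 0.0111], [0.0004, 0.0018, 0.0165]]
-291.5 [[0.0005, 0.0024, 0.005], [0.0011, 0.0057, 0.0095], [0.0019, 0.0097, 0.0133]]
-321.5 [[0.0009, 0.0046, 0.0031], [0.0019, 0.0096, 0.0053], [0.003, 0.0149, 0.0066]]
-351.5 [[0.0011, 0.0055, 0.0003], [0.0022, 0.0109, -0.0003], [0.0032, 0.0161, -0.0019]]
```

Now the same circle backwards, to separate drag from load.

>>> apply_moves([
  {"dp":[0.001,0.0049,-0.0025],"yaw":0},
  {"dp":[0.0019,0.0093,-0.0058],"yaw":0},
  {"dp":[0.0026,0.0131,-0.0099],"yaw":0},
])

```text
time_s: 7.5
tcp_pos: [0.5243, 0.0438, 0.1397]
eef_rot: [179.9, 0.0, -11.1]
contact_force: [-1.4, -9.9, 3.2]
gripper_width: 0.0118
gripper_force: 45.0
```

>>> apply_moves([
  {"dp":[0.0006,0.003,-0.0047],"yaw":0},
  {"dp":[0.001,0.0052,-0.0098],"yaw":0},
  {"dp":[0.0013,0.0065,-0.0152],"yaw":0},
])

```text
time_s: 7.75
tcp_pos: [0.5258, 0.0511, 0.1245]
eef_rot: [179.9, -0.0, -11.1]
contact_force: [-2.7, -5.9, 6.2]
gripper_width: 0.012
gripper_force: 45.0
```

>>> apply_moves([
  {"dp":[0.0001,0.0003,-0.0056],"yaw":0},
  {"dp":[-0.0001,-0.0003,-0.0111],"yaw":0},
  {"dp":[-0.0004,-0.0018,-0.0165],"yaw":0},
])

```text
time_s: 8.0
tcp_pos: [0.5257, 0.0499, 0.108]
eef_rot: [180.0, -0.0, -11.1]
contact_force: [-2.3, -3.5, 5.6]
gripper_width: 0.0119
gripper_force: 45.0
```

>>> apply_moves([
  {"dp":[-0.0005,-0.0024,-0.005],"yaw":0},
  {"dp":[-0.0011,-0.0057,-0.0095],"yaw":0},
  {"dp":[-0.0019,-0.0097,-0.0133],"yaw":0},
])

```text
time_s: 8.25
tcp_pos: [0.5237, 0.0406, 0.0941]
eef_rot: [-180.0, -0.0, -11.1]
contact_force: [-3.2, -0.1, 4.8]
gripper_width: 0.0115
gripper_force: 45.0
```

>>> apply_moves([
  {"dp":[-0.0009,-0.0046,-0.0031],"yaw":0},
  {"dp":[-0.0019,-0.0096,-0.0053],"yaw":0},
  {"dp":[-0.003,-0.0149,-0.0066],"yaw":0},
])

```text
time_s: 8.5
tcp_pos: [0.5207, 0.0253, 0.0869]
eef_rot: [-180.0, -0.0, -11.1]
contact_force: [-3.1, 1.8, 1.2]
gripper_width: 0.0113
gripper_force: 45.0
```

>>> apply_moves([
  {"dp":[-0.0011,-0.0055,-0.0003],"yaw":0},
  {"dp":[-0.0022,-0.0109,0.0003],"yaw":0},
  {"dp":[-0.0032,-0.0161,0.0019],"yaw":0},
])

```text
time_s: 8.75
tcp_pos: [0.5172, 0.0088, 0.0886]
eef_rot: [180.0, 0.0, -11.1]
contact_force: [-0.9, 1.5, -3.6]
gripper_width: 0.0118
gripper_force: 45.0
```

>>> apply_moves([
  {"dp":[-0.001,-0.0049,0.0025],"yaw":0},
  {"dp":[-0.0019,-0.0093,0.0058],"yaw":0},
  {"dp":[-0.0026,-0.0131,0.0099],"yaw":0},
])

```text
time_s: 9.0
tcp_pos: [0.5145, -0.0045, 0.0989]
eef_rot: [180.0, 0.0, -11.1]
contact_force: [1.3, -0.2, -6.0]
gripper_width: 0.0118
gripper_force: 45.0
```

>>> apply_moves([
  {"dp":[-0.0006,-0.003,0.0047],"yaw":0},
  {"dp":[-0.001,-0.0052,0.0098],"yaw":0},
  {"dp":[-0.0013,-0.0065,0.0152],"yaw":0},
])

```text
time_s: 9.25
tcp_pos: [0.5132, -0.0109, 0.1144]
eef_rot: [180.0, 0.0, -11.1]
contact_force: [0.5, -3.1, -7.2]
gripper_width: 0.0116
gripper_force: 45.0
```

>>> apply_moves([
  {"dp":[-0.0001,-0.0003,0.0056],"yaw":0},
  {"dp":[0.0001,0.0003,0.0111],"yaw":0},
  {"dp":[0.0004,0.0018,0.0165],"yaw":0},
])

```text
time_s: 9.5
tcp_pos: [0.5137, -0.0087, 0.1311]
eef_rot: [180.0, 0.0, -11.1]
contact_force: [0.4, -3.1, -9.0]
gripper_width: 0.0116
gripper_force: 45.0
```

>>> apply_moves([
  {"dp":[0.0005,0.0024,0.005],"yaw":0},
  {"dp":[0.0011,0.0057,0.0095],"yaw":0},
  {"dp":[0.0019,0.0097,0.0133],"yaw":0},
])

```text
time_s: 9.75
tcp_pos: [0.5157, 0.0013, 0.1442]
eef_rot: [180.0, 0.0, -11.1]
contact_force: [3.1, -6.0, -12.8]
gripper_width: 0.0116
gripper_force: 45.0
```

>>> apply_moves([
  {"dp":[0.0009,0.0046,0.0031],"yaw":0},
  {"dp":[0.0019,0.0096,0.0053],"yaw":0},
  {"dp":[0.003,0.0149,0.0066],"yaw":0},
])

```text
time_s: 10.0
tcp_pos: [0.5186, 0.0158, 0.1504]
eef_rot: [179.9, 0.0, -11.1]
contact_force: [5.6, -10.9, -14.4]
gripper_width: 0.0117
gripper_force: 45.0
```

>>> apply_moves([
  {"dp":[0.0011,0.0055,0.0003],"yaw":0},
  {"dp":[0.0022,0.0109,-0.0003],"yaw":0},
  {"dp":[0.0032,0.0161,-0.0019],"yaw":0},
])

```text
time_s: 10.25
tcp_pos: [0.5216, 0.031, 0.1488]
eef_rot: [179.8, 0.1, -11.1]
contact_force: [3.5, -15.9, -7.8]
gripper_width: 0.0119
gripper_force: 45.0
```

```bash
cat > an.py <<'E'
import numpy as np
f=[(1.8,2.1,-6.4),(-1.2,4.7,-1.3),(-3.6,1.9,3.4),(-5,.2,6.9),(-4.3,-2.3,9.4),(-2.6,-7.7,9.9),(-.1,-12.3,3),(3.2,-9.4,-4.8),(3.4,-7.5,-8.8),(3.6,-4.6,-7.3),(4.6,-6.5,-11.1),(3.8,-3.6,-13.1)]
b=[(-1.4,-9.9,3.2),(-2.7,-5.9,6.2),(-2.3,-3.5,5.6),(-3.2,-.1,4.8),(-3.1,1.8,1.2),(-.9,1.5,-3.6),(1.3,-.2,-6),(.5,-3.1,-7.2),(.4,-3.1,-9),(3.1,-6,-12.8),(5.6,-10.9,-14.4),(3.5,-15.9,-7.8)]
yz=[(.5187,.0161,.1503),(.5157,.001,.1438),(.5137,-.009,.1304),(.5133,-.0109,.1137),(.5146,-.0046,.0986),(.5172,.0081,.0888),(.5202,.0236,.0865),(.5232,.0385,.0924),(.5253,.0489,.1055),(.5258,.0514,.1224),(.5245,.0448,.1386),(.5219,.0318,.1484),
(.5243,.0438,.1397),(.5258,.0511,.1245),(.5257,.0499,.108),(.5237,.0406,.0941),(.5207,.0253,.0869),(.5172,.0088,.0886),(.5145,-.0045,.0989),(.5132,-.0109,.1144),(.5137,-.0087,.1311),(.5157,.0013,.1442),(.5186,.0158,.1504),(.5216,.031,.1488)]
F=np.array(f+b);P=np.array(yz);s=np.r_[np.ones(12),-np.ones(12)]
n=np.array([.196,.981]);lat=P[:,:2]@n;z=P[:,2]
A=np.c_[2*lat,2*z,np.ones(24)];q=np.linalg.lstsq(A,lat**2+z**2,rcond=None)[0];print('centre',q[:2],'R',np.sqrt(q[2]+q[0]**2+q[1]**2))
t=np.arctan2(-(lat-q[0]),z-q[1]);print(np.degrees(t).round(1))
Ft=F[:,:2]@n*-np.cos(t)+F[:,2]*-np.sin(t); tau=-Ft*.032
Fr=F[:,:2]@n*-np.sin(t)+F[:,2]*np.cos(t);print('radial',Fr.round(1))
for name,m in(('both',s!=0),('fwd',s>0),('bwd',s<0)):
    X=np.c_[s,-np.sin(t),-np.cos(t)][m]
    c,res,_,_=np.linalg.lstsq(X,tau[m],rcond=None);phi=np.degrees(np.arctan2(c[2],c[1]))
    print(name,c[0],'M',np.hypot(*c[1:]),'t_down',(180-phi)%360,'rms',np.sqrt(res/m.sum()))
print(tau.round(3))
E
python3 an.py
```

```text
centre [0.12166433 0.11852219] R 0.032100261529725456
[   7.5   37.8   68.3   98.6  128.2  157.4 -173.9 -144.5 -114.   -83.1
  -51.3  -21.6  -48.7  -79.3 -109.1 -139.6 -170.6  158.7  127.9   97.4
   66.9   36.9    8.1  -19.9]
radial [ -6.7  -3.7   0.2  -0.3  -3.4  -6.   -4.3  -1.1  -2.5  -4.7 -11.2 -13.2
  -5.4  -5.1  -5.5  -4.1  -1.    2.9   3.6   3.8  -0.8  -7.1 -12.9 -12.4]
both 0.21718495054657874 M 0.16073345539729644 t_down 100.74849957732413 rms [0.01671581]
fwd 0.21729252804116764 M 0.15786806966868855 t_down 100.88791627616759 rms [0.02096417]
bwd 0.2170426450574756 M 0.1636186922622001 t_down 100.6086312802876 rms [0.01052679]
[ 0.05   0.085  0.115  0.222  0.298  0.36   0.374  0.313  0.344  0.217
  0.168  0.071 -0.288 -0.233 -0.129 -0.082 -0.043 -0.08  -0.153 -0.216
 -0.302 -0.381 -0.369 -0.363]
```

>>> apply_moves([
  {"dp":[-0.001,-0.0052,0.0016],"yaw":0},
  {"dp":[-0.0021,-0.0107,0.0022],"yaw":0},
  {"dp":[-0.0032,-0.0161,0.0019],"yaw":0},
])

```text
time_s: 10.5
tcp_pos: [0.5189, 0.0167, 0.1505]
eef_rot: [-179.9, -0.0, -11.1]
contact_force: [2.0, 2.6, -12.4]
gripper_width: 0.0119
gripper_force: 45.0
```

>>> apply_moves([
  {"dp":[-0.0011,-0.0053,-0.0013],"yaw":0},
  {"dp":[-0.0021,-0.0103,-0.0035],"yaw":0},
  {"dp":[-0.003,-0.0149,-0.0066],"yaw":0},
])

```text
time_s: 10.75
tcp_pos: [0.5158, 0.0014, 0.1443]
eef_rot: [-179.9, -0.0, -11.1]
contact_force: [-1.7, 6.3, -4.7]
gripper_width: 0.0118
gripper_force: 45.0
```

>>> apply_moves([
  {"dp":[-0.0008,-0.004,-0.0038],"yaw":0},
  {"dp":[-0.0014,-0.0072,-0.0083],"yaw":0},
  {"dp":[-0.0019,-0.0097,-0.0133],"yaw":0},
])

```text
time_s: 11.0
tcp_pos: [0.5138, -0.0087, 0.1314]
eef_rot: [-180.0, -0.0, -11.1]
contact_force: [-4.2, 4.5, 2.3]
gripper_width: 0.0115
gripper_force: 45.0
```

>>> apply_moves([
  {"dp":[-0.0003,-0.0016,-0.0053],"yaw":0},
  {"dp":[-0.0004,-0.0022,-0.0109],"yaw":0},
  {"dp":[-0.0004,-0.0018,-0.0165],"yaw":0},
  {"dp":[-0.0003,-0.0015,-0.018],"yaw":0},
  {"dp":[-0.0003,-0.0015,-0.018],"yaw":0},
  {"dp":[-0.0003,-0.0015,-0.018],"yaw":0},
  {"dp":[-0.0003,-0.0015,-0.018],"yaw":0},
  {"dp":[-0.0003,-0.0015,-0.018],"yaw":0},
  {"dp":[-0.0003,-0.0015,-0.018],"yaw":0},
  {"dp":[-0.0003,-0.0015,-0.018],"yaw":0},
])

```text
time_s: 11.83
tcp_pos: [0.5133, -0.0107, 0.1131]
eef_rot: [179.9, 0.0, -11.1]
contact_force: [-3.7, -3.5, 2.2]
gripper_width: 0.0117
gripper_force: 45.0
```

```bash
python3 - <<'E'
from h import *
s,c=cap('wrist');print(s['tcp_pos'],s['contact_force'],s['gripper_force'],s['time_s']);
p=s['tcp_pos'];print(np.degrees(np.arctan2(-(p[0]*.196+p[1]*.981-.12166),p[2]-.1185)))
cv2.imwrite('pics/w3.png',cv2.cvtColor(c['image'],cv2.COLOR_RGB2BGR))
E
```

```text
[ 0.51330783 -0.01070264  0.11312196] [-3.74917994 -3.50757672  2.19927171] 44.960306882858276 11.8333
99.67341686286915
```

View pics/w3.png

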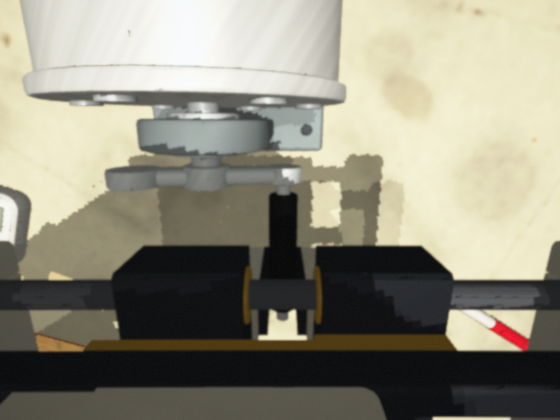

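The crank is level with the handle (283,220) on the right and held in the pads (44.96 N), which agrees with t ≈ 100°. Handing in.

```bash
python3 -c "
from plant import r
print(r.close_job())"
```

```text
the job is handed in; nothing more can be done
None
```

I turned the crank one full turn each way and felt the load (about 0.16 N·m, with 0.217 N·m of drag). The heavy side is at the bottom when the crank is at about 101°. I handed in at about 100° with the handle gripped at 45 N and 11.8 s used; the verdict was not shown.

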